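Release the eccentric cam lock and push the tube carriage home

ROBOT

A 6-joint arm with a two-finger parallel gripper is mounted at the origin on a cart in front of the work surface, level with it; the furniture and walls round the work are solid. World frame = base frame: x ahead of the robot, y to its left, z up, the work surface at z = 0. Lengths are in mm, angles in rad, forces in N, time in s.
With the tool pointing down it reaches from about 350 to 875 mm from the base axis. Payload 4.2 kg.
Tool frame: the origin (TCP) lies at the very end of the fingers, on their centre line; the grasp point (between the pads) lies env.pinch_z behind it (env.pinch_z is the distance from the TCP to the grasp point, in mm); x points along the fingers, y is the direction in which the jaws open and shut, and the axes are right-handed (so a half turn about x gives the same grasp; the last joint's range is limited). The gripper opens to 85 mm and grips with 20 to 120 N. Pads are 22 mm wide; open, the fingers measure 114 mm over their backs; the gripper's body (76 mm by 85 mm) begins 54 mm behind the grasp point. The pads swing forward as they close: fully open they stand 13 mm farther back than shut.
Start: joints at [1.41, 0.385, 0.008, 0, -1.194, -0.259], TCP at [254.703, 570.724, 231.312] pointing down, gripper open.
Joint ranges: [-3.14, 3.14], [-1.21, 2.06], [-1.07, 1.41], [-3.16, 2.05], [-2.99, -0.16], [-3.1, 3.1]. Speed limits (rad/s): [2.79, 2.79, 3.14, 3.14, 3.14, 3.14].

INTERFACE

Orientations are given as a unit quaternion [x, y, z, w].
In Python, from bench import env gives the robot as it stands.
- The arm moves only by the shell command python3 -m creep 'ROWS' [OPENING] [FORCE]. ROWS is JSON, a list of rows, each a list of 4 numbers: the shift along the world's x, y, z in mm, then the turn about the world's z in rad. A call has exactly 10 rows; each row shifts and turns the commanded pose from where the row before left it; what a row does not reach is not made up. A row lasts 1/12 s, in which the tool goes at most 41.7 mm and 7.16 degrees, less where a joint would pass 70% of its speed; a pose out of reach is approached as far as the arm can. A call is refused whole if a number of a shift passes 41.7 or a number of a turn 0.125, either way. A call with a gripper value outside its range is refused whole. OPENING is the closure, from 0 (fully open) to 1 (shut), set as the call begins (- or left out, the last holds). The fingers move at their own pace and stop on an object; FORCE is the grip in N (left out, the last holds). Time passes only in rows, so rows that do not move let the fingers close, or fill a call up. It gives the time, the measured TCP pose, the force and the opening at its end, in the units of the state.
- env.get_state(): the state, without advancing time (a new reading comes with each control period).
- env.get_image(name): name is "scene" or "top"; returns a dict with "pixels" (384x512x3 uint8, red, green, blue), "z_map" (384x512 float32, mm along the optical axis (not along the pixel's ray), 0 where there is no reading), "vertical_fov" (degrees; the focal length in pixels is half the picture's height over the tangent of half this angle, whatever the lens; pixels are square), "cx", "cy" (the principal point, pixels), "view" (4x4, takes a point from world to camera coordinates). Camera axes: x right, y up, looking along -z (the intrinsics and any distortion apply to the point x, -y, -z); pixel columns grow to the right and rows downward; lengths in mm; the calibration is good to about 2 mm. A picture is of the moment at which its call begins.
- env.hand_in(): hands the job in, once; it reports no verdict.
The state is a dict: "time_s": time; "joint_pos": joint angles; "qvel": joint speeds; "effort": joint torques, N m; "tool_pos": TCP position; "orientation": TCP orientation; "ft_force": force on the tool from outside, world axes, zero at the start; "ft_torque": the same for the moment, N m; "width": opening from 0.0 (shut) to 1.0 (fully open).
Only numpy, scipy, OpenCV 4.12 (cv2) and the standard library are available. Lean on these libraries where they do the work, as an engineer would, in place of code of your own. Each camera call takes 0.05 s, during which the arm holds its last target.

TASK

A sample tube lies in the carriage of the tube reader on the bench, and an eccentric cam lock holds the carriage back. Push the upright pin of the cam round, either way, until the cam's low point faces the roller on the carriage's side arm (the pin then stands on the far side of the pivot, straight away from the roller); leave the carriage where it is until then, and after that push it forward by its upright plate until it is fully home against the reader. The cam stays at its low point, the tube stays lying in its cradle without being touched by the robot, and the things standing round are left where they are.

Things in the scene. Friction and masses are not known exactly. Their poses are not given: they have to be found in the camera images.
- fixture: the tube reader's fixture, fixed to the bench: an aluminium plate 160 (x) x 256 (y) x 10 mm. Origin at the centre of its underside, z up; its x axis is 'forward', the way the carriage is pushed (within 0.25 rad of the world's x). The carriage runs along y = -62 mm; the reader head, a grey box 46 x 120 x 66 mm high with a black window towards the carriage, stands at its far end, x = 26 to 72 mm, y = -122 to -2 mm. The cam is on the left, its pivot at x = 9, y = 64 mm.
- carriage (a joint): how far the carriage has slid forward along the fixture's x, m: 0 right back (as at the start), 0.044 home against the stop at the reader. It stays where it is left; moving it takes about 2 to 3 N. While the cam is not low its rim stops the roller after 1 mm (lobe straight at the roller) to about 16 mm (cam 1 rad from that).
- push_face (a point): point on the rear face of the carriage's upright push plate, at mid width, always 42 mm above the bench; it moves with the carriage. The plate is aluminium, 60 mm wide (along y), 8 mm thick, from 20 to 65 mm above the bench; push it along the fixture's +x. The ribs that hold the tube begin 12 mm in front of this face, the tube's axis is 24 mm in front of it.
- roller (a point): centre of the steel follower roller, 16 mm across, its top 34 mm above the bench, on the end of the carriage's flat side arm (its plate and arm are 12 to 20 mm above the bench); it lies straight behind (-x of) the cam's pivot, 71 mm from it at the start, and moves with the carriage.
- cam (a joint): angle of the cam about its upright pivot, rad, counter-clockwise from above positive: at 0 the high lobe and the pin point straight at the roller (fixture's -x), at +pi/2 to the fixture's -y, at +pi or -pi the pin points to the fixture's +x and the low point faces the roller. It starts anywhere from -1 to 1, turns freely either way (end stops only at +-4.2), and stays where it is left; pushing the pin round takes about 3 to 4 N.
- cam_pivot (a point): the cam's pivot axis, at the top face of the cam plate, 32 mm above the bench. The cam is a round steel plate 80 mm across and 12 mm thick (from 20 to 32 mm above the bench), its centre 22 mm off the pivot, so its rim lies 62 mm from the pivot at the lobe and 18 mm at the low point. A dark bolt head 22 mm across stands on the pivot up to 39 mm.
- cam_pin (a point): axis of the upright black pin on the cam's lobe, 45 mm from the pivot; the pin is smooth plastic, 14 mm across and stands from 32 to 80 mm above the bench; this point is at 60 mm.
- tube_mid (a point): middle of the capped sample tube, 113 mm long and 15 mm across, loose, lying along the fixture's y in the carriage; its axis is about 27 mm above the bench. Not to be touched.
- cradle (a point): where the middle of the tube belongs, between the two ribs (17 mm apart, 30 mm high above the bench) of the carriage; moves with it.
- label_roll: white roll of labels, 66 mm across, 26 mm high, loose, just right of the fixture; origin at the centre of its underside. Bystander.
- timer: white count-down timer, 39 x 68 x 62 mm, loose, just left of the fixture; origin at the centre of its underside. Bystander.
- marker_0: marker pen lying farther left, 133 mm long, 13 mm thick, loose; origin at the centre of its underside. Bystander.

How it is judged:
By the outcome, as a careful person would: the job done as asked, in the order asked, and still so for the second after the job is handed in, with the robot touching nothing.
It also fails if it takes over 53 s, if anything falls off the work surface, if the arm or the gripper's body presses on something with over 40 N, if the wrist force passes 120 N, or if a joint passes its speed limit or range.

## Working session

There is one attempt and no reset: what is moved stays moved. The work goes in short steps, Python scripts to look and compute and a shell command to move; the robot and the scene stay as the last step left them, time stands still between calls to the robot, and variables do not carry over. Pictures are saved under pics/ and viewed, and the job is handed in when it is done.

```bash
ls; mkdir -p pics
python3 - <<'E'
from bench import env
import cv2,numpy as np,pickle
s=env.get_state();print(s, env.pinch_z)
d={}
for n in("scene","top"):
    i=env.get_image(n);d[n]=i
    cv2.imwrite(f"pics/{n}0.png",i["pixels"][:,:,::-1]);print(n,{k:v for k,v in i.items() if k not in("pixels","z_map")})
pickle.dump(d,open("im0.pkl","wb"))
E
```

```text
pics
{'time_s': 0.0, 'joint_pos': array([ 1.40955625e+00,  3.85539023e-01,  6.59355608e-03, -5.53780568e-04,
       -1.19397314e+00, -2.58610773e-01]), 'qvel': array([ 0.00245992, -0.00182142, -0.00198234, -0.00062153, -0.0010252 ,
        0.00065699]), 'effort': array([-6.84140487e-04, -3.92290735e+01,  1.88403028e+01,  4.18618307e+00,
       -4.63001488e-03, -3.45834252e-06]), 'tool_pos': array([254.48670876, 570.18654542, 230.21140203]), 'orientation': array([-0.69142257,  0.1481807 ,  0.69171306,  0.14666409]), 'ft_force': array([0.13343011, 0.54543481, 0.07914216]), 'ft_torque': array([ 0.03878143, -0.0688171 ,  0.05867057]), 'width': 1.0005637936911758} 18.700000000000003
scene {'vertical_fov': 57.71387587467275, 'cx': 255.52782479161976, 'cy': 193.11663343488132, 'view': array([[-6.86576266e-01, -7.27055411e-01, -1.86017365e-03,
         2.71428928e+02],
       [ 3.47823250e-01, -3.30702605e-01,  8.77299706e-01,
        -2.59431531e+02],
       [-6.38460662e-01,  6.01686145e-01,  4.79939336e-01,
        -5.24812351e+02],
       [ 0.00000000e+00,  0.00000000e+00,  0.00000000e+00,
         1.00000000e+00]])}
top {'vertical_fov': 54.68313735205066, 'cx': 254.6021762809822, 'cy': 185.41647541562057, 'view': array([[-3.03552877e-03, -9.99849337e-01,  1.70906271e-02,
        -6.75098984e+01],
       [ 9.98908991e-01, -2.23534769e-03,  4.66458059e-02,
        -4.54310217e+02],
       [-4.66005746e-02,  1.72135758e-02,  9.98765277e-01,
        -1.12722085e+03],
       [ 0.00000000e+00,  0.00000000e+00,  0.00000000e+00,
         1.00000000e+00]])}
```

View pics/scene0.png

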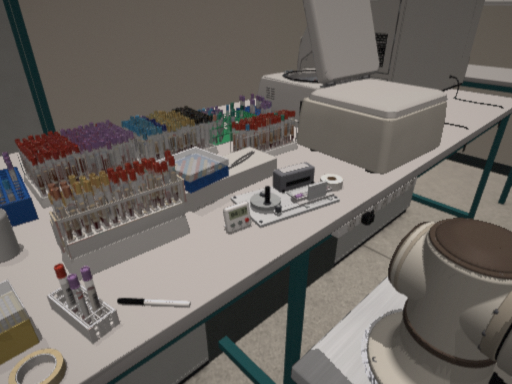

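View pics/top0.png

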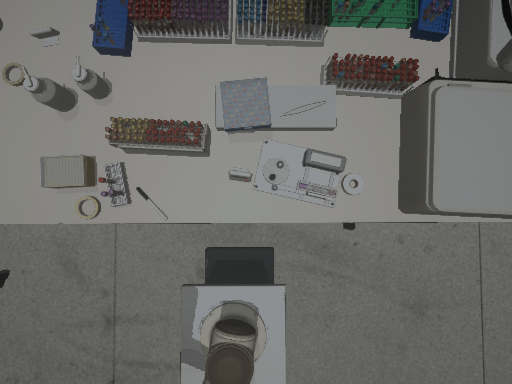

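```bash
cat > h.py <<'E'
import numpy as np
def px2w(im,u,v,h=None,z=None):
    H=im["pixels"].shape[0];f=H/2/np.tan(np.radians(im["vertical_fov"])/2)
    d=np.array([(u-im["cx"])/f,-(v-im["cy"])/f,-1.])
    V=np.array(im["view"]);R=V[:3,:3];t=V[:3,3];c=-R.T@t;w=R.T@d
    if h is not None: return c+w*(h-c[2])/w[2]
    if z is None: z=im["z_map"][int(round(v)),int(round(u))]
    return c+w*z
def w2px(im,p):
    H=im["pixels"].shape[0];f=H/2/np.tan(np.radians(im["vertical_fov"])/2)
    V=np.array(im["view"]);q=V[:3,:3]@np.array(p,float)+V[:3,3]
    return np.array([im["cx"]+f*q[0]/-q[2], im["cy"]-f*q[1]/-q[2]])
E
python3 - <<'E'
import cv2,pickle
d=pickle.load(open("im0.pkl","rb"))
a=d["top"]["pixels"][130:220,220:375,::-1];cv2.imwrite("pics/topz.png",cv2.resize(a,None,fx=5,fy=5,interpolation=cv2.INTER_CUBIC))
a=d["scene"]["pixels"][150:250,210:350,::-1];cv2.imwrite("pics/scz.png",cv2.resize(a,None,fx=5,fy=5,interpolation=cv2.INTER_CUBIC))
E
```

```text
(no output)
```

View pics/topz.png

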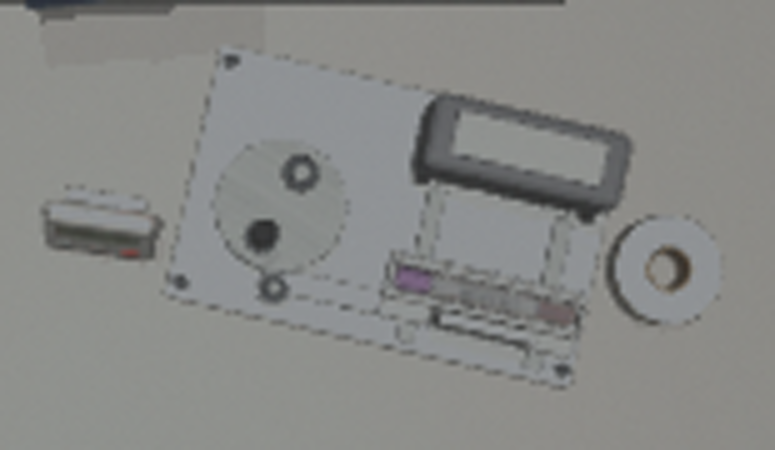

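View pics/scz.png

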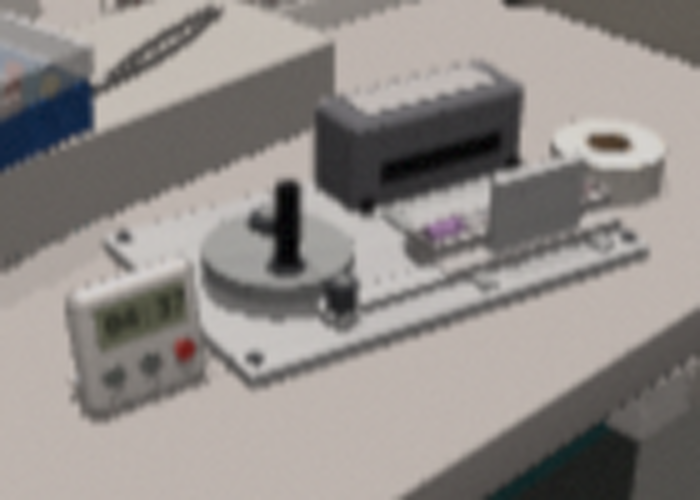

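Run:
```python
import cv2,pickle,numpy as np
from h import *
d=pickle.load(open("im0.pkl","rb"));T=d["top"];S=d["scene"]
t=lambda x,y:(220+(x+.5)/5-.5,130+(y+.5)/5-.5)
s=lambda x,y:(210+(x+.5)/5-.5,150+(y+.5)/5-.5)
P={}
for n,x,y,h in [("TL",220,47,10),("BL",165,295,10),("BR",572,386,10),("sTL",232,61,13),("sBL",180,282,13),("sBR",562,370,13),("pivot",300,173,39),("pin",262,234,80),("roller",273,289,34),("plateL",435,312,65),("plateR",531,346,65),("cap",413,278,30),("tubeR",560,312,30),("roll",667,270,26),("timer",100,218,62)]:
    u,v=t(x,y);P[n]=px2w(T,u,v,h=h);z=px2w(T,u,v);print(n,P[n].round(1),"zmap",z.round(1))
print("scene")
for n,x,y,h in [("sBL",255,358,12),("sBR",630,237,12),("sTL",124,237,12),("pinTop",288,186,80),("roller",342,287,34),("pivot",262,218,39),("plTL",489,192,65),("plTR",584,158,65)]:
    u,v=s(x,y);print(n,px2w(S,u,v,h=h).round(1),px2w(S,u,v).round(1))
e=P["TL"]-P["BL"];print(np.linalg.norm(e),np.arctan2(e[1],e[0]));e=P["BL"]-P["BR"];print(np.linalg.norm(e),np.arctan2(-e[0],e[1]))
e=P["sTL"]-P["sBL"];print(np.linalg.norm(e),np.arctan2(e[1],e[0]));e=P["sBL"]-P["sBR"];print(np.linalg.norm(e),np.arctan2(-e[0],e[1]))
e=P["pivot"]-P["roller"];print(np.linalg.norm(e[:2]),np.arctan2(e[1],e[0]))
e=P["pin"]-P["pivot"];print(np.linalg.norm(e[:2]))
# orientation of tool
from scipy.spatial.transform import Rotation as R
print(R.from_quat([-0.69142257,  0.1481807 ,  0.69171306,  0.14666409]).as_matrix().round(3))
```

```text
TL [597.6 -97.   10. ] zmap [598.1 -97.1   7.3]
BL [444.4 -62.6  10. ] zmap [444.7 -62.6   3.9]
BR [ 387.9 -312.5   10. ] zmap [ 387.7 -315.3   -2.1]
sTL [ 588.4 -104.2   13. ] zmap [ 588.6 -104.2   11.8]
sBL [452.3 -71.7  13. ] zmap [452.  -71.6  18.4]
sBR [ 397.7 -305.7   13. ] zmap [ 397.7 -305.3   14.9]
pivot [ 516.4 -143.5   39. ] zmap [ 516.4 -143.5   39.1]
pin [ 476.9 -117.8   80. ] zmap [ 476.9 -117.9   79.3]
roller [ 447.  -127.2   34. ] zmap [ 446.9 -127.1   35. ]
plateL [ 432.  -219.8   65. ] zmap [ 432.4 -221.9   51.8]
plateR [ 412. -276.   65.] zmap [ 412.4 -285.2   21.1]
cap [ 453.6 -212.2   30. ] zmap [ 453.2 -211.2   37.2]
tubeR [ 432.8 -301.1   30. ] zmap [ 432.8 -301.5   28.6]
roll [ 458.3 -367.7   26. ] zmap [ 4.596e+02 -3.751e+02 -3.000e-01]
timer [487.7 -24.   62. ] zmap [487.7 -24.   61.7]
scene
sBL [451.8 -70.4  12. ] [452.6 -71.2  11.2]
sBR [ 396.8 -303.2   12. ] [ 398.6 -306.1   10.2]
sTL [ 587.9 -102.1   12. ] [ 589.4 -103.4   10.9]
pinTop [ 477.4 -117.4   80. ] [ 478.1 -118.1   79.5]
roller [ 444.1 -122.9   34. ] [ 445.6 -124.6   32.7]
pivot [ 516.1 -137.6   39. ] [ 516.6 -138.1   38.6]
plTL [ 422.2 -207.4   65. ] [ 486.9 -292.8    9.2]
plTR [ 412.2 -273.9   65. ] [ 414.3 -277.    63.1]
157.01370041098806 -0.22087347404065913
256.22480308664217 -0.2225081868282498
139.9870559738836 -0.234021388250729
240.2874184698186 -0.2289065934844423
71.34268038934485 -0.22995901825258727
47.1693495727217
[[-0.001 -0.408 -0.913]
 [-0.002 -0.913  0.408]
 [-1.     0.002 -0.   ]]
```

The top view shows the pivot bolt at (279.6,164.3), the pin top at (272,176.5), the roller at (274.2,187.5) and the push plate's rear edge from (306.6,192) to (325.8,198.8). The scene view agrees. That gives a fixture yaw of about -0.229, the pivot at (516.4,-143.3), the pin at about (478,-118.5) and a cam angle of about -0.35. The short way round is clockwise.

```bash
python3 -m creep '[[11.1,-34.4,0,-0.008],[11.1,-34.4,0,-0.008],[11.1,-34.4,0,-0.008],[11.1,-34.4,0,-0.008],[11.1,-34.4,0,-0.008],[11.1,-34.4,0,-0.008],[11.1,-34.4,0,-0.008],[11.1,-34.4,0,-0.008],[11.1,-34.4,0,-0.008],[11.1,-34.4,0,-0.008]]' 0.55 20
python3 -m creep '[[11.1,-34.4,0,-0.008],[11.1,-34.4,0,-0.008],[11.1,-34.4,0,-0.008],[11.1,-34.4,0,-0.008],[11.1,-34.4,0,-0.008],[11.1,-34.4,0,-0.008],[11.1,-34.4,0,-0.008],[11.1,-34.4,0,-0.008],[11.1,-34.4,0,-0.008],[11.1,-34.4,0,-0.008]]'
python3 -m creep '[[0,0,-10,0],[0,0,-10,0],[0,0,-10,0],[0,0,-10,0],[0,0,-10,0],[0,0,-10,0],[0,0,-10,0],[0,0,0,0],[0,0,0,0],[0,0,0,0]]'
cat > st.py <<'E'
from bench import env
import numpy as np,cv2,sys
from scipy.spatial.transform import Rotation as R
s=env.get_state();m=R.from_quat(s["orientation"]).as_matrix()
print("t",round(s["time_s"],2),"tcp",s["tool_pos"].round(1),"jaw",np.arctan2(m[1,1],m[0,1]).round(3),"q",s["joint_pos"].round(2),"F",s["ft_force"].round(1),"w",round(float(s["width"]),3))
if len(sys.argv)>1:
    import pickle
    d={n:env.get_image(n) for n in("top","scene")};pickle.dump(d,open(sys.argv[1]+".pkl","wb"))
    a=cv2.resize(d["top"]["pixels"][130:220,230:365,::-1],None,fx=5.8,fy=5.8,interpolation=cv2.INTER_CUBIC)[:, :700];b=cv2.resize(d["scene"]["pixels"][170:240,225:350,::-1],(700,392),interpolation=cv2.INTER_CUBIC)
    cv2.imwrite(f"pics/{sys.argv[1]}_t.png",a);cv2.imwrite(f"pics/{sys.argv[1]}_s.png",b)
E
python3 st.py a1
```

```text
time_s: 0.93
tool_pos: [365.6, 224.8, 231.2]
orientation: [-0.685, 0.175, 0.685, 0.175]
ft_force: [0.7, 0.7, 0.6]
width: 0.454
time_s: 1.77
tool_pos: [476.6, -119.1, 231.1]
orientation: [-0.677, 0.202, 0.678, 0.202]
ft_force: [0.8, 1.0, 0.4]
width: 0.45
time_s: 2.6
tool_pos: [476.9, -116.6, 161.7]
orientation: [0.678, -0.202, -0.678, -0.202]
ft_force: [0.3, -0.7, 0.3]
width: 0.451
t 2.6 tcp [ 476.9 -116.6  161.7] jaw -2.149 q [ 0.09  0.22 -0.42  0.   -0.93  0.9 ] F [ 0.3 -0.7  0.3] w 0.451
```

View pics/a1_t.png

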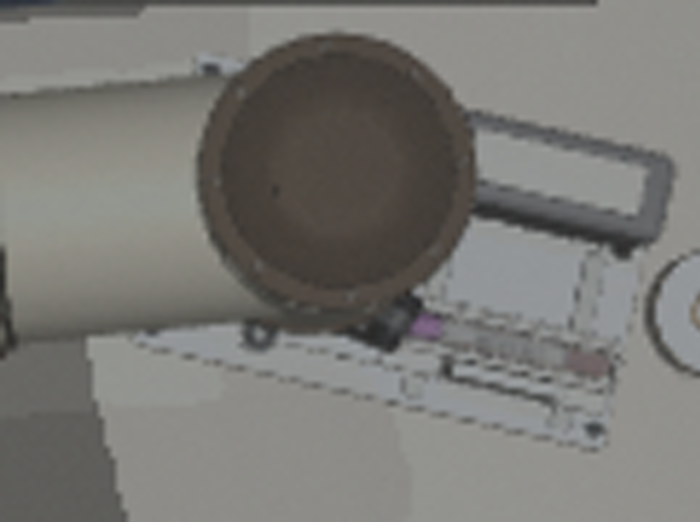

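View pics/a1_s.png

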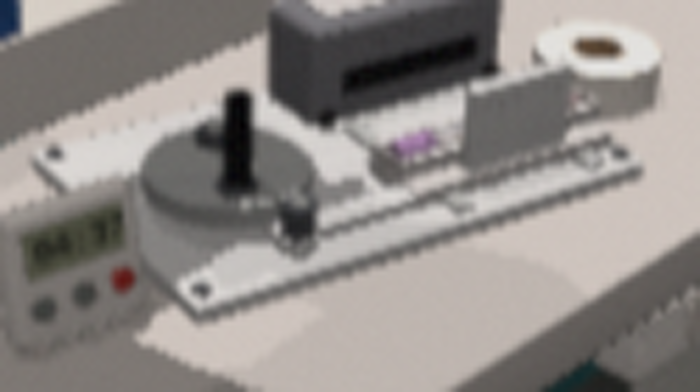

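The arm covers the cam in the top view. In the scene view the pin top is at pixel (267,187) and nothing has moved. Next I lower the half-open jaws round the pin.

```bash
python3 -m creep '[[1,-2,-10,0],[0,0,-10,0],[0,0,-10,0],[0,0,-10,0],[0,0,-10,0],[0,0,-10,0],[0,0,-5,0],[0,0,0,0],[0,0,0,0],[0,0,0,0]]'
python3 st.py a2
```

```text
time_s: 3.53
tool_pos: [478.2, -119.3, 96.8]
orientation: [0.678, -0.202, -0.677, -0.202]
ft_force: [0.7, 0.3, 0.2]
width: 0.451
t 3.53 tcp [ 478.2 -119.3   96.8] jaw -2.15 q [ 0.09  0.31 -0.49  0.   -0.77  0.91] F [0.7 0.3 0.2] w 0.451
```

View pics/a2_s.png

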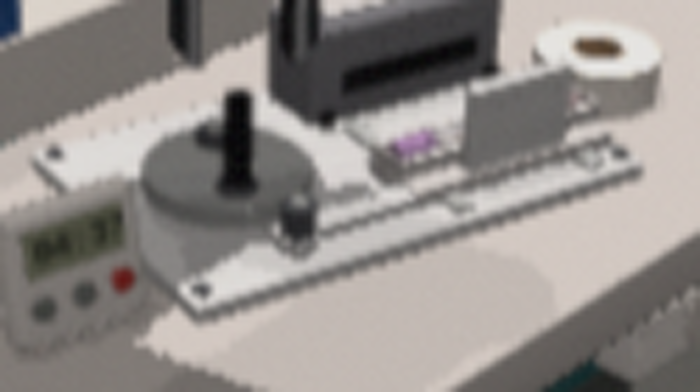

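The fingers hang on either side of the pin, at picture columns 185 and 300 with the pin at 238. I descend and grip lightly.

```bash
python3 -m creep '[[0,0,-10,0],[0,0,-10,0],[0,0,-10,0],[0,0,-10,0],[0,0,-10,0],[0,0,0,0],[0,0,0,0],[0,0,0,0],[0,0,0,0],[0,0,0,0]]'
python3 -m creep '[[0,0,0,0],[0,0,0,0],[0,0,0,0],[0,0,0,0],[0,0,0,0],[0,0,0,0],[0,0,0,0],[0,0,0,0],[0,0,0,0],[0,0,0,0]]' 0.78 20
python3 st.py a3
```

```text
time_s: 4.47
tool_pos: [478.2, -119.3, 47.0]
orientation: [0.678, -0.202, -0.677, -0.202]
ft_force: [0.9, 0.7, 0.0]
width: 0.448
time_s: 5.3
tool_pos: [477.7, -119.3, 46.3]
orientation: [-0.678, 0.202, 0.678, 0.202]
ft_force: [0.4, 0.4, -0.2]
width: 0.222
t 5.3 tcp [ 477.7 -119.3   46.3] jaw -2.151 q [ 0.09  0.39 -0.54  0.   -0.64  0.91] F [ 0.4  0.4 -0.2] w 0.222
```

View pics/a3_s.png

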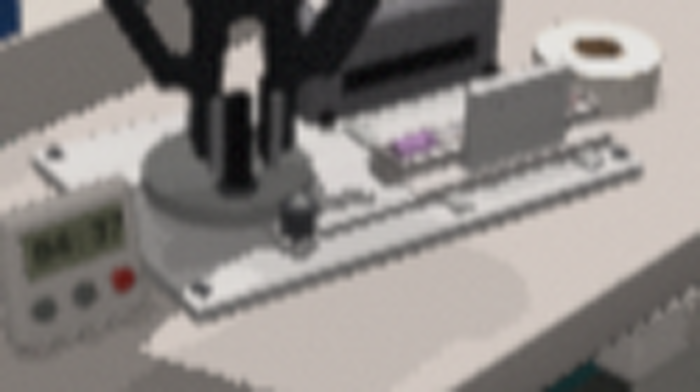

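The jaws cage the pin loosely, about 19 mm apart round its 14 mm. Next I compute the arc.

Run:
```python
import numpy as np
c=np.array([516.4,-143.3]);a0=np.arctan2(24,-38.7);a=np.linspace(a0,-0.229,31)
p=c+45*np.c_[np.cos(a),np.sin(a)];p[0]=[477.7,-119.3]
print(a[1]-a[0]);print(np.diff(np.round(p,1),axis=0).round(1).tolist())
```

```text
-0.09384949813896037
[[2.8, 3.2], [2.8, 3.2], [3.0, 3.0], [3.2, 2.7], [3.5, 2.3], [3.7, 2.1], [3.9, 1.6], [4.0, 1.3], [4.1, 0.9], [4.2, 0.6], [4.2, 0.1], [4.3, -0.3], [4.1, -0.6], [4.1, -1.1], [4.0, -1.4], [3.8, -1.8], [3.7, -2.2], [3.4, -2.4], [3.1, -2.8], [2.9, -3.1], [2.6, -3.3], [2.3, -3.6], [1.9, -3.7], [1.6, -3.9], [1.2, -4.1], [0.8, -4.1], [0.4, -4.2], [0.1, -4.3], [-0.4, -4.2], [-0.8, -4.1]]
```

```bash
python3 -m creep '[[2.8,3.2,0,-0.094],[2.8,3.2,0,-0.094],[3.0,3.0,0,-0.094],[3.2,2.7,0,-0.094],[3.5,2.3,0,-0.094],[3.7,2.1,0,-0.094],[3.9,1.6,0,-0.094],[4.0,1.3,0,-0.094],[4.1,0.9,0,-0.094],[4.2,0.6,0,-0.094]]'
python3 st.py a4
```

```text
time_s: 6.23
tool_pos: [509.8, -98.5, 45.5]
orientation: [-0.509, 0.49, 0.513, 0.487]
ft_force: [-4.1, 2.0, 1.7]
width: 0.224
t 6.23 tcp [509.8 -98.5  45.5] jaw -3.096 q [ 0.12  0.43 -0.47 -0.   -0.68 -0.08] F [-4.1  2.   1.7] w 0.224
```

View pics/a4_s.png

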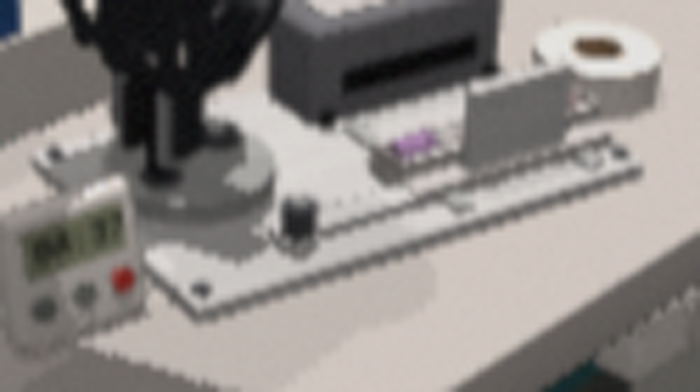

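The cam is turning with the pin held between the fingers. The force is about 4 N and the carriage has not moved, so I continue.

```bash
python3 -m creep '[[4.2,0.1,0,-0.094],[4.3,-0.3,0,-0.094],[4.1,-0.6,0,-0.094],[4.1,-1.1,0,-0.094],[4.0,-1.4,0,-0.094],[3.8,-1.8,0,-0.094],[3.7,-2.2,0,-0.094],[3.4,-2.4,0,-0.094],[3.1,-2.8,0,-0.094],[2.9,-3.1,0,-0.094]]'
python3 -m creep '[[2.6,-3.3,0,-0.094],[2.3,-3.6,0,-0.094],[1.9,-3.7,0,-0.094],[1.6,-3.9,0,-0.094],[1.2,-4.1,0,-0.094],[0.8,-4.1,0,-0.094],[0.4,-4.2,0,-0.094],[0.1,-4.3,0,-0.094],[0,0,0,0],[0,0,0,0]]'
python3 st.py a5
```

```text
time_s: 7.17
tool_pos: [550.0, -113.1, 45.6]
orientation: [-0.235, 0.667, 0.236, 0.667]
ft_force: [-1.4, 5.0, -1.1]
width: 0.219
time_s: 8.0
tool_pos: [561.8, -145.1, 46.2]
orientation: [0.023, 0.706, -0.023, 0.707]
ft_force: [0.0, 2.1, -1.0]
width: 0.222
t 8.0 tcp [ 561.8 -145.1   46.2] jaw 1.505 q [ 0.03  0.5  -0.33  0.   -0.74 -1.66] F [ 0.   2.1 -1. ] w 0.222
```

View pics/a5_s.png

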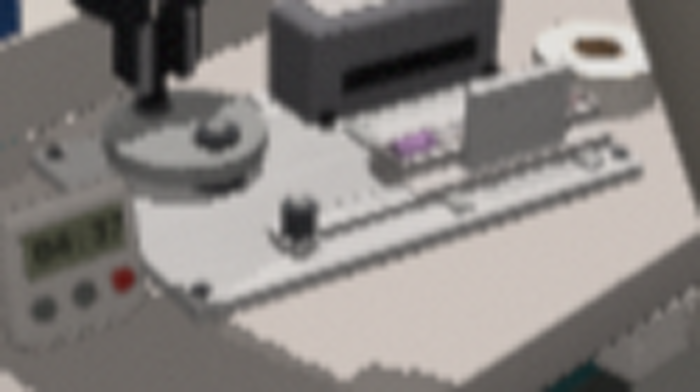

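View pics/a5_t.png

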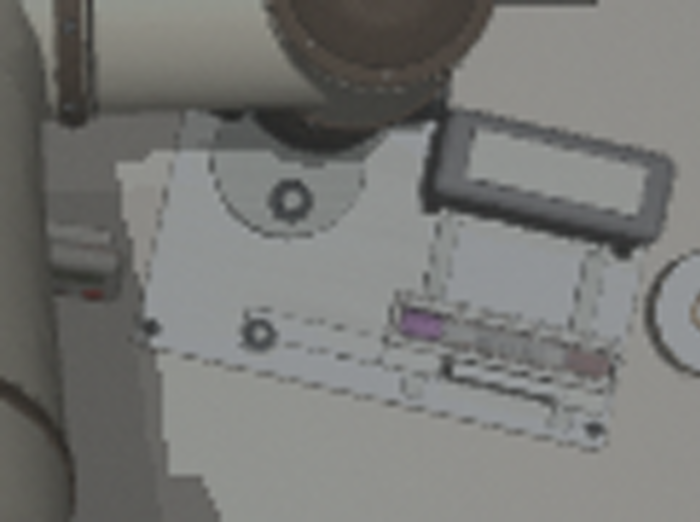

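The pin is nearly round. The pivot bolt is at zoom (291,200) and the roller at (258,333), and the carriage is still back. Next comes the last bit of the arc.

```bash
python3 -m creep '[[0,-3,0,-0.08],[-0.6,-3,0,-0.08],[-0.6,-2.6,0,0],[-0.6,-2.2,0,0],[0,0,0,0],[0,0,0,0],[0,0,0,0],[0,0,0,0],[0,0,0,0],[0,0,0,0]]'
python3 st.py a6
```

```text
time_s: 8.93
tool_pos: [560.1, -156.0, 46.7]
orientation: [0.081, 0.702, -0.081, 0.703]
ft_force: [2.2, 2.2, 0.4]
width: 0.22
t 8.93 tcp [ 560.1 -156.    46.7] jaw 1.341 q [ 0.01  0.51 -0.32  0.   -0.74 -1.81] F [2.2 2.2 0.4] w 0.22
```

View pics/a6_s.png

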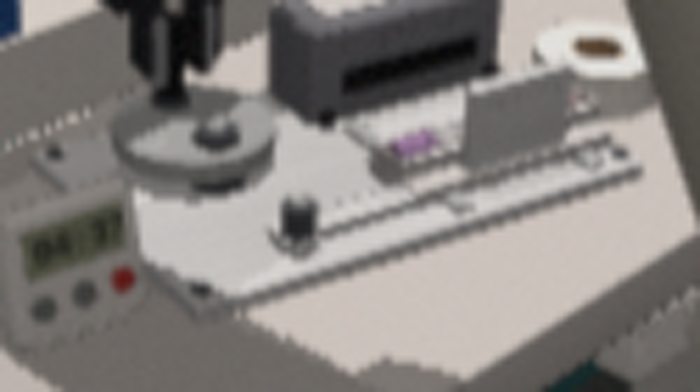

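View pics/a6_t.png

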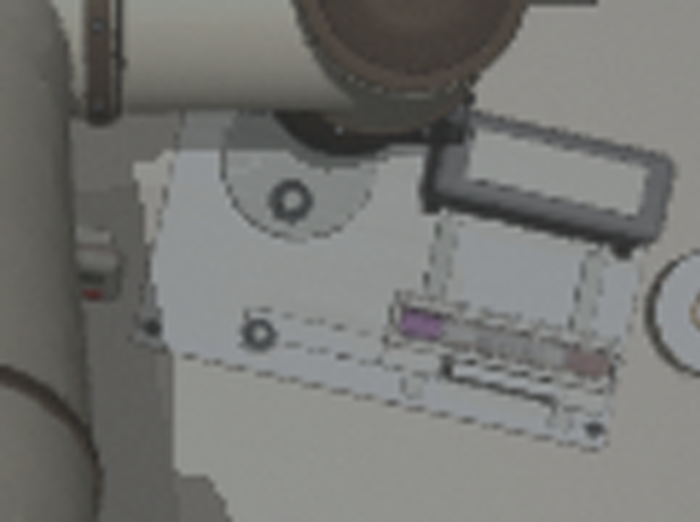

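The disk's visible sides are at zoom columns 222 and 375, about the bolt line at 291, so it is close to low. I back off the pin, lift and clear the view to measure.

```bash
python3 -m creep '[[0.5,2,0,0],[0,0,0,0],[0,0,0,0],[0,0,12,0],[0,0,20,0],[0,0,20,0],[0,0,20,0],[0,0,20,0],[0,0,20,0],[0,0,0,0]]'
python3 -m creep '[[-20,-10,0,0.05],[-20,-10,0,0.05],[-20,-10,0,0.05],[-20,-10,0,0.05],[-20,-10,0,0.05],[-20,-10,0,0.05],[-20,-10,0,0.05],[-20,-10,0,0.05],[-20,-10,0,0.05],[0,0,0,0]]' 1
python3 st.py a7
```

```text
time_s: 9.87
tool_pos: [561.9, -154.7, 162.7]
orientation: [0.081, 0.7, -0.081, 0.705]
ft_force: [1.2, -0.2, 0.9]
width: 0.223
time_s: 10.7
tool_pos: [375.6, -244.4, 157.5]
orientation: [-0.076, 0.704, 0.078, 0.702]
ft_force: [-0.5, 1.0, -0.5]
width: -0.005
t 10.7 tcp [ 375.6 -244.4  157.5] jaw 1.789 q [-0.21  0.16 -0.51 -0.   -0.9  -1.14] F [-0.5  1.  -0.5] w -0.005
```

View pics/a7_s.png

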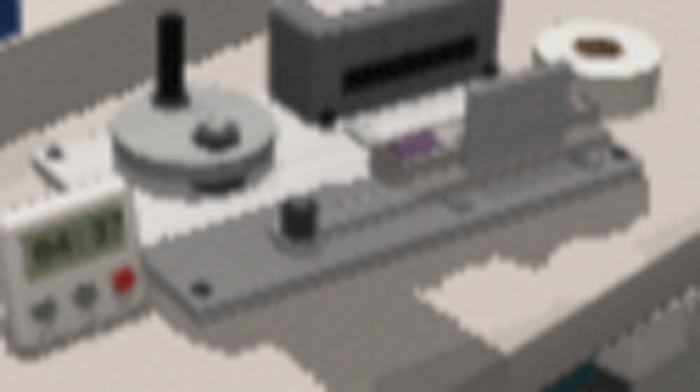

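View pics/a7_t.png

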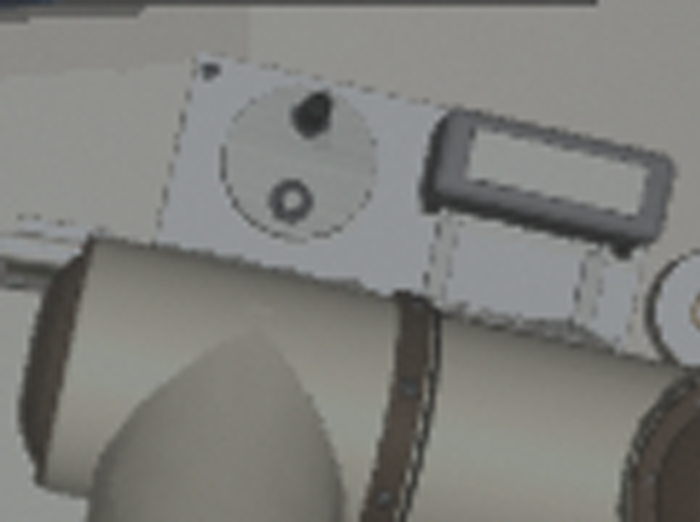

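Run:
```python
import pickle,numpy as np,cv2
from h import *
T=pickle.load(open("a7.pkl","rb"))["top"];S=pickle.load(open("a7.pkl","rb"))["scene"]
t=lambda x,y:(230+(x+.5)/5.8-.5,130+(y+.5)/5.8-.5)
s=lambda x,y:(225+(x+.5)/5.6-.5,170+(y+.5)/5.6-.5)
ps=px2w(S,*s(172,16),h=80);pt=px2w(T,*t(318.5,102),h=80)
c=px2w(T,*t(299.5,162),h=32);v=px2w(T,*t(291,200),h=39)
print("pin",ps,pt,"disk",c,"piv",v)
for q in(c,pt,ps):
    e=(q-v)[:2];print(np.linalg.norm(e),np.arctan2(e[1],e[0]))
# dark mask centroid of pin top by zmap
z=T["z_map"];ij=[(u,w) for w in range(140,160) for u in range(275,295) if z[w,u]>0 and 74<px2w(T,u,w)[2]<86]
print(len(ij),np.mean([px2w(T,*k) for k in ij],0) if ij else "")
ij=[(u,w) for w in range(135,180) for u in range(260,305) if z[w,u]>0 and 26.5<px2w(T,u,w)[2]<36]
p=np.array([px2w(T,*k) for k in ij]);print(len(p),cv2.minEnclosingCircle(p[:,:2].astype(np.float32)))
ij=[(u,w) for w in range(155,175) for u in range(270,292) if z[w,u]>0 and 36.5<px2w(T,u,w)[2]<42]
p=np.array([px2w(T,*k) for k in ij]);print(len(p),p.mean(0),p.min(0),p.max(0))
```

```text
pin [ 558.03769243 -153.01954071   80.        ] [ 561.68075873 -154.51756958   80.        ] disk [ 537.43516444 -149.11911619   32.        ] piv [ 516.82365514 -143.95982677   39.        ]
21.24741355724691 -0.24527143504690174
46.08281324055073 -0.2311567869899841
42.198048373030694 -0.216379632802931
18 [ 559.87907638 -154.48034627   80.24994889]
437 ((540.7959594726562, -164.16403198242188), 55.07358169555664)
43 [ 517.7982999  -142.37213938   39.10972377] [ 502.17890736 -172.11327309   36.6356292 ] [ 541.31104102 -114.81419703   41.63995456]
```

The cam direction measures -0.245, -0.231 and -0.216 by three measures, against the fixture yaw of -0.229, so the cam is at its low point. Next I locate the push plate, using both views from the start (the carriage has not moved).

```bash
python3 - <<'E'
import pickle,numpy as np
from h import *
d=pickle.load(open("im0.pkl","rb"));T=d["top"];S=d["scene"]
ex=np.array([np.cos(.229),-np.sin(.229)]);ey=np.array([np.sin(.229),np.cos(.229)]);o=np.array([493,-204.4])
fx=lambda p:np.r_[(p[:2]-o)@ex,(p[:2]-o)@ey,p[2]].round(1)
for n,I in(("top",T),("scene",S)):
    L=[]
    r=(range(300,335),range(185,205)) if n=="top" else (range(295,345),range(175,210))
    for u in r[0]:
        for w in r[1]:
            if I["z_map"][w,u]>0:
                p=fx(px2w(I,u,w))
                if p[2]>(55 if n=="top" else 38) and p[0]<-20 : L.append(p)
    L=np.array(L);print(n,len(L),L.min(0),L.max(0),np.median(L,0))
t=lambda x,y:(220+(x+.5)/5-.5,130+(y+.5)/5-.5)
for n,q in(("roller",(273,289)),):print(n,fx(px2w(T,*t(*q),h=34)))
for q in((413,278),(560,312)):print("tube",fx(px2w(T,*t(*q),h=30)))
print(o-62*ey)
E
python3 - <<'E'
import cv2,pickle
d=pickle.load(open("im0.pkl","rb"))
cv2.imwrite("pics/pz.png",cv2.resize(d["top"]["pixels"][180:210,292:340,::-1],None,fx=16,fy=16,interpolation=cv2.INTER_NEAREST))
E
```

```text
top 60 [-62.  -91.1  57. ] [-54.  -31.7  71. ] [-58.15 -61.    65.35]
scene 184 [-63.6 -89.6  38.2] [-54.4 -29.8  65.4] [-60.8  -56.55  52.65]
roller [-62.4  64.7  34. ]
tube [-36.6 -16.6  30. ]
tube [ -36.7 -107.9   30. ]
[ 478.92576791 -264.78142091]
```

View pics/pz.png

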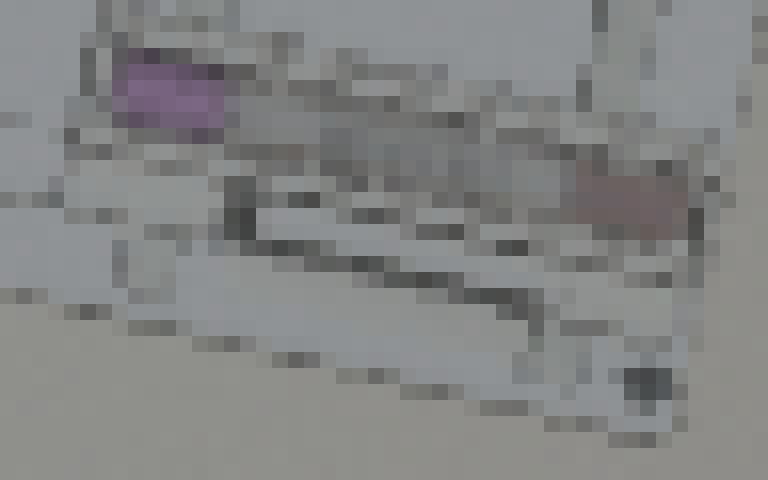

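The plate's rear face is at fixture x -62, y -92 to -32. The tube at -37 and the roller at -62.4 agree with this. The push point in the world is about (418.5,-250.7). I bring the shut fingers behind it, with the jaw axis along the fixture's y.

```bash
python3 -m creep '[[3,0,0,-0.09],[3,0,0,-0.09],[3,0,0,-0.09],[3,0,0,-0.09],[3,0,0,-0.087],[0,0,0,0],[0,0,-12,0],[0,0,-12,0],[0,0,-12,0],[0,0,0,0]]'
python3 -m creep '[[0,0,-12,0],[0,0,-12,0],[0,0,-12,0],[0,0,-12,0],[0,0,-12,0],[0,0,-12,0],[0,0,-10,0],[0,0,-6,0],[0,0,0,0],[0,0,0,0]]'
python3 st.py a8
```

```text
time_s: 11.63
tool_pos: [393.8, -243.2, 120.1]
orientation: [0.08, 0.704, -0.079, 0.701]
ft_force: [-0.0, -0.6, -0.0]
width: -0.004
time_s: 12.47
tool_pos: [395.5, -244.0, 34.5]
orientation: [0.08, 0.703, -0.08, 0.703]
ft_force: [0.8, 0.2, 0.5]
width: 0.001
t 12.47 tcp [ 395.5 -244.    34.5] jaw 1.345 q [-0.2   0.38 -0.62  0.   -0.57 -1.6 ] F [0.8 0.2 0.5] w 0.001
```

View pics/a8_s.png

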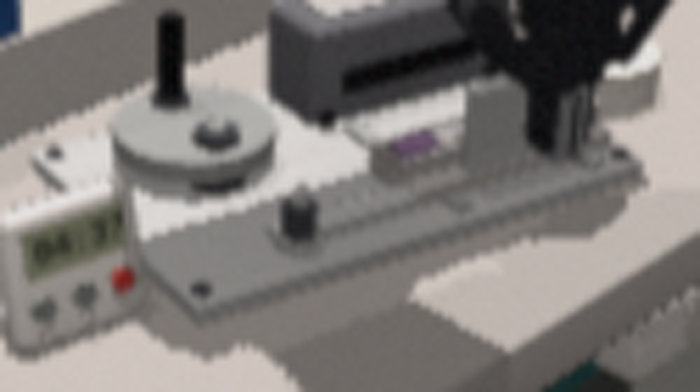

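The fingers stand behind the plate with a gap of about 13 mm. I push gently.

```bash
python3 -m creep '[[2.9,-0.7,0,0],[2.9,-0.7,0,0],[2.9,-0.7,0,0],[2.9,-0.7,0,0],[1.9,-0.45,0,0],[1.9,-0.45,0,0],[1.9,-0.45,0,0],[1.9,-0.45,0,0],[1.9,-0.45,0,0],[1.9,-0.45,0,0]]'
python3 st.py a9
```

```text
time_s: 13.4
tool_pos: [417.8, -249.4, 34.1]
orientation: [0.08, 0.703, -0.08, 0.702]
ft_force: [-2.1, 0.4, 0.2]
width: -0.0
t 13.4 tcp [ 417.8 -249.4   34.1] jaw 1.343 q [-0.2   0.4  -0.57 -0.   -0.6  -1.59] F [-2.1  0.4  0.2] w -0.0
```

View pics/a9_s.png

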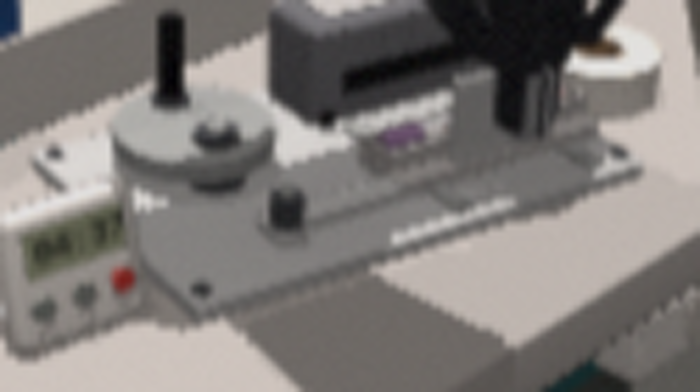

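The carriage is moving at about 2 N, with the tube between its ribs. I continue, slowing toward the stop.

```bash
python3 -m creep '[[1.9,-0.45,0,0],[1.9,-0.45,0,0],[1.9,-0.45,0,0],[1.9,-0.45,0,0],[1.9,-0.45,0,0],[1.9,-0.45,0,0],[1.9,-0.45,0,0],[1.9,-0.45,0,0],[1.9,-0.45,0,0],[1.9,-0.45,0,0]]'
python3 -m creep '[[1.5,-0.35,0,0],[1.5,-0.35,0,0],[1.5,-0.35,0,0],[1,-0.23,0,0],[1,-0.23,0,0],[1,-0.23,0,0],[0.5,-0.12,0,0],[0.5,-0.12,0,0],[0,0,0,0],[0,0,0,0]]'
python3 st.py b1
```

```text
time_s: 14.33
tool_pos: [437.2, -253.9, 34.2]
orientation: [0.08, 0.703, -0.08, 0.702]
ft_force: [-2.3, 1.1, -1.5]
width: 0.003
time_s: 15.17
tool_pos: [445.8, -256.0, 34.4]
orientation: [0.08, 0.702, -0.08, 0.703]
ft_force: [-1.3, 0.6, -1.2]
width: 0.002
t 15.17 tcp [ 445.8 -256.    34.4] jaw 1.344 q [-0.21  0.44 -0.5   0.   -0.63 -1.59] F [-1.3  0.6 -1.2] w 0.002
```

View pics/b1_s.png

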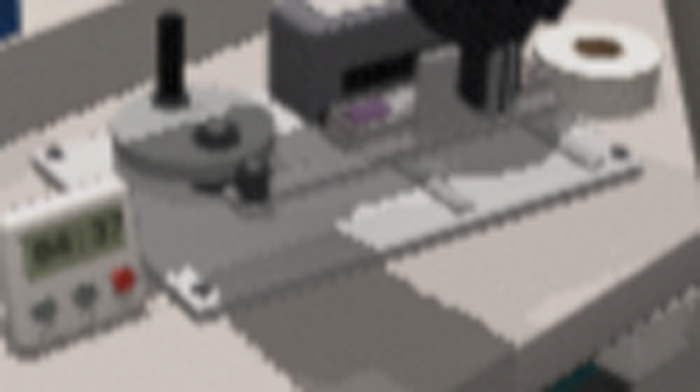

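About 39 mm of the 44 is done, and the tube is still in place. I go on in small steps until the force rises.

```bash
python3 -m creep '[[0.6,-0.14,0,0],[0.6,-0.14,0,0],[0.6,-0.14,0,0],[0.6,-0.14,0,0],[0.6,-0.14,0,0],[0.6,-0.14,0,0],[0,0,0,0],[0,0,0,0],[0,0,0,0],[0,0,0,0]]'
python3 -m creep '[[0.5,-0.12,0,0],[0.5,-0.12,0,0],[0.5,-0.12,0,0],[0,0,0,0],[0,0,0,0],[0,0,0,0],[0,0,0,0],[0,0,0,0],[0,0,0,0],[0,0,0,0]]'
```

```text
time_s: 16.1
tool_pos: [449.5, -256.9, 34.4]
orientation: [0.08, 0.702, -0.08, 0.703]
ft_force: [-0.8, 1.2, -0.2]
width: -0.002
time_s: 16.93
tool_pos: [450.8, -257.2, 34.4]
orientation: [0.08, 0.702, -0.08, 0.703]
ft_force: [-2.3, 1.2, 1.7]
width: 0.001
```

```bash
python3 -m creep '[[0.5,-0.12,0,0],[0.5,-0.12,0,0],[0.5,-0.12,0,0],[0,0,0,0],[0,0,0,0],[0,0,0,0],[0,0,0,0],[0,0,0,0],[0,0,0,0],[0,0,0,0]]'
python3 -m creep '[[0.5,-0.12,0,0],[0.5,-0.12,0,0],[0,0,0,0],[0,0,0,0],[0,0,0,0],[0,0,0,0],[0,0,0,0],[0,0,0,0],[0,0,0,0],[0,0,0,0]]'
python3 st.py b2
```

```text
time_s: 17.77
tool_pos: [451.6, -257.4, 34.2]
orientation: [0.08, 0.703, -0.08, 0.702]
ft_force: [-4.9, 1.5, 3.8]
width: -0.006
time_s: 18.6
tool_pos: [451.6, -257.4, 34.2]
orientation: [0.08, 0.704, -0.08, 0.701]
ft_force: [-6.4, 1.3, 5.6]
width: 0.002
t 18.6 tcp [ 451.6 -257.4   34.2] jaw 1.343 q [-0.21  0.45 -0.48 -0.   -0.64 -1.59] F [-6.4  1.3  5.6] w 0.002
```

View pics/b2_s.png

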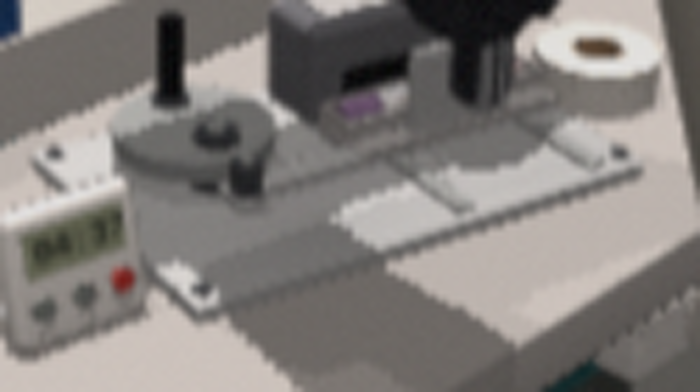

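The tool has stopped at 451.6 while the force rises (4.9, then 6.4 N). That is travel of about 44.5 mm, so the carriage is home. I press once more, then back off and look.

```bash
python3 -m creep '[[0.6,-0.14,0,0],[0.6,-0.14,0,0],[0.6,-0.14,0,0],[0,0,0,0],[0,0,0,0],[0,0,0,0],[0,0,0,0],[0,0,0,0],[0,0,0,0],[0,0,0,0]]'
python3 -m creep '[[-3,0.7,0,0],[-5,1.2,0,0],[-8,1.8,0,0],[-8,1.8,0,0],[-8,1.8,0,0],[-8,1.8,0,0],[0,0,10,0],[0,0,20,0],[0,0,20,0],[0,0,20,0]]'
python3 -m creep '[[0,0,20,0],[0,0,20,0],[0,0,20,0],[0,30,0,0],[0,30,0,0],[0,38,0,0],[0,38,0,0],[0,38,0,0],[0,38,0,0],[0,38,0,0]]'
python3 -m creep '[[0,38,0,0],[0,38,0,0],[0,38,0,0],[0,38,0,0],[0,38,0,0],[0,38,0,0],[0,38,0,0],[0,20,0,0],[0,0,0,0],[0,0,0,0]]'
python3 st.py b3
```

```text
time_s: 19.53
tool_pos: [451.5, -257.4, 34.0]
orientation: [0.081, 0.705, -0.08, 0.7]
ft_force: [-9.8, 2.2, 8.9]
width: 0.0
time_s: 20.37
tool_pos: [414.3, -248.9, 105.0]
orientation: [0.08, 0.703, -0.08, 0.702]
ft_force: [0.1, -0.2, 0.3]
width: -0.0
time_s: 21.2
tool_pos: [414.2, 2.5, 164.5]
orientation: [0.08, 0.702, -0.08, 0.703]
ft_force: [0.2, 0.2, 0.6]
width: -0.001
time_s: 22.03
tool_pos: [414.4, 287.4, 163.8]
orientation: [0.079, 0.703, -0.08, 0.702]
ft_force: [-0.5, -0.6, -0.3]
width: -0.001
t 22.03 tcp [414.4 287.4 163.8] jaw 1.345 q [ 0.93  0.24 -0.38 -0.   -0.95 -2.72] F [-0.5 -0.6 -0.3] w -0.001
```

View pics/b3_s.png

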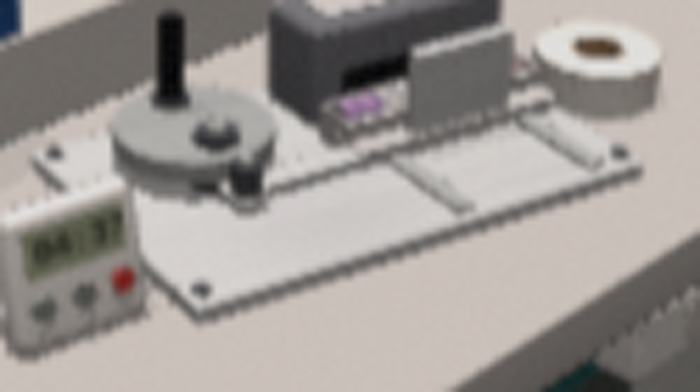

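View pics/b3_t.png

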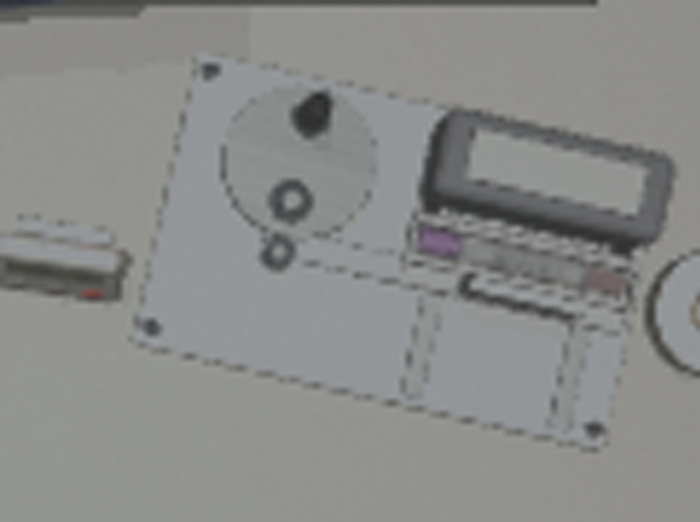

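The carriage is up against the reader, with the roller at zoom (277,252) clear of the disk, and the tube is in its cradle. I measure the result and compare the bystanders with the start picture.

Run:
```python
import pickle,numpy as np,cv2
from h import *
d0=pickle.load(open("im0.pkl","rb"));d=pickle.load(open("b3.pkl","rb"));T=d["top"];T0=d0["top"]
t=lambda x,y:(230+(x+.5)/5.8-.5,130+(y+.5)/5.8-.5)
t0=lambda x,y:(220+(x+.5)/5-.5,130+(y+.5)/5-.5)
r=px2w(T,*t(277.5,252.5),h=34);r0=px2w(T0,*t0(273,289),h=34);v=px2w(T,*t(291,200),h=39)
print("roller travel",np.linalg.norm(r-r0),"roller-pivot",np.linalg.norm((r-v)[:2]))
c=px2w(T,*t(440,242),h=30);c0=px2w(T0,*t0(413,278),h=30);print("cap travel",np.linalg.norm(c-c0))
for n,(a,b,e,f) in {"timer":(165,190,225,254),"roll":(170,200,338,368),"marker":(180,222,130,172)}.items():
    q=np.abs(T["pixels"][a:b,e:f].astype(int)-T0["pixels"][a:b,e:f]);print(n,q.mean().round(2),q.max())
for n,(a,b,e,f) in {"timer":(195,235,220,252),"roll":(170,195,318,348),"marker":(290,310,110,195)}.items():
    q=np.abs(d["scene"]["pixels"][a:b,e:f].astype(int)-d0["scene"]["pixels"][a:b,e:f]);print(n,q.mean().round(2),q.max())
```

```text
roller travel 44.16465892883519 roller-pivot 27.675199725562663
cap travel 43.30186919682827
timer 3.15 6
roll 3.5 71
marker 26.72 101
timer 12.93 122
roll 20.16 118
marker 30.4 70
```

Run:
```python
import pickle,numpy as np,cv2
d0=pickle.load(open("im0.pkl","rb"));d=pickle.load(open("b3.pkl","rb"))
f=lambda D:np.vstack([cv2.resize(D["scene"]["pixels"][160:320,90:360,::-1],(400,237),interpolation=cv2.INTER_CUBIC),cv2.resize(D["top"]["pixels"][140:225,120:370,::-1],(400,136),interpolation=cv2.INTER_CUBIC)])
cv2.imwrite("pics/cmp.png",np.hstack([f(d0),f(d)]))
```

```text
(no output)
```

View pics/cmp.png

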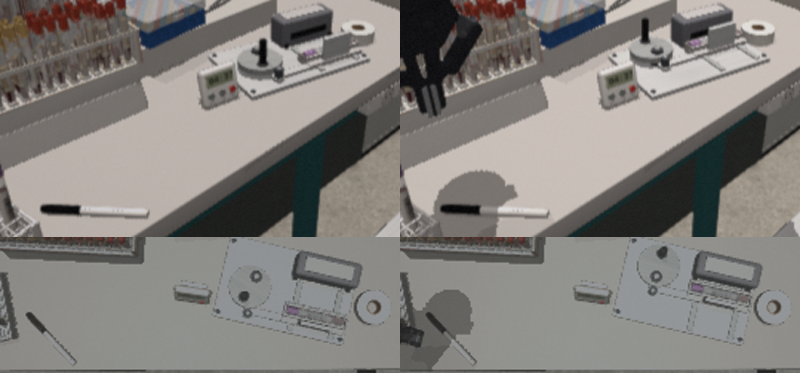

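The timer, roll and marker sit at the same places in both pictures. The pixel differences come from the arm's shadow and the moved carriage. The arm is clear and still, so I hand in.

```bash
python3 -c "
from bench import env
print(env.get_state()['time_s'],env.hand_in())"
```

```text
the job is handed in; nothing more can be done
22.1333 None
```

The cam is at its low point, the carriage is home against the reader, and the job was handed in at 22.1 s. `env.hand_in()` gives no verdict, so what follows is my own checking.

**What I did:** I caged the pin loosely between the half-shut fingers and turned the cam clockwise, by about 2.8 rad. I lifted clear and checked the cam, and the carriage stayed back until then. After that I pushed the carriage by its upright plate with shut fingers until it stopped, with about 10 N against the stop. I then withdrew the arm.

**Last checks:**
- **Cam:** measured before the push, the pin and disk directions were -0.216 to -0.245 rad, against the fixture's yaw of -0.229. After the push the pin shows at the same place in the pictures.
- **Carriage:** it has travelled 43 to 44 mm of the 44 mm. The roller is 27.7 mm from the pivot (27 expected).
- **Tube:** it lies in its cradle, and the fingers stayed behind the plate the whole time.
- **Bystanders:** the timer, label roll and marker look unmoved beside the start pictures. The raw pixel comparison did not come out clean. I put that down to the arm's shadow and the moved carriage.

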